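# Tip a pile of dessert boards into its caddy

### The job

Pick up the whole pile of three tabbed wooden boards and tip it into the small metal caddy along its tall end wall: plain end down first, low against that wall with the pile clearly tilted and tabs up. Then lower the tab end until the pile lies flat on the caddy floor, and only then let go, leaving all three stacked with their tabs out at the low end.

Things in the scene. Friction and masses are not known exactly. Their poses are not given: they have to be found in the camera images.
- caddy: fixed bare-metal open box, mm: 110x68 outside, 104 (x) x 62 (y) inside, walls 3, floor face 16 above the bench. Tall end wall 54 high at -x (robot side), inner face x=-52. Side corners there 40 high, at the low +x end 30. Middle 60 of both sides open to the bench, floor there only 34 wide: finger room. Low end: 36 gap for tabs. Origin: centre of underside, on the bench; x to the low end, z up
- board_low: lowest of 3 equal flush pale wooden boards, mm: 90 long, 50 wide, 8 thick, 35 g, tab 20 wide, 25 long on one short end; pile 24 high, balances 51 from plain end, lies on a fixed metal stand 16 high, 30 wide, under its middle; plain end towards robot. Grip deep: all 3 boards between the fingers. Origin: middle of plain end, underside; x to tab, y across, z up. Other boards have no tab
- board_mid: middle board of the pile, same shape, size and axes; origin in the middle of its plain end, on its underside, 8 mm above the bottom of the pile
- board_top: uppermost board of the pile, same shape, size and axes; origin in the middle of its plain end, on its underside, 16 mm above the bottom of the pile

How it is judged:
On the way, in this order (a step that is already met when the one before it is completed fails the run):
1. the pile's plain end is down inside the caddy by the tall wall (the lowest board's plain end within 14 mm of the floor and 22 mm of the wall), with the lowest board tilted by more than 7 degrees (x of board_low in the frame of caddy between -0.06 and -0.03 m and y of board_low in the frame of caddy between -0.013 and 0.013 m and z of board_low in the frame of caddy below 0.03 m and angle between board_low's own z axis and vertical between 0.12 and 0.8 rad), for 0.1 s.
2. still held, the pile has been laid flat in the caddy (tilt under 6 degrees, lowest board within 8 mm of the floor) (x of board_low in the frame of caddy between -0.06 and -0.03 m and y of board_low in the frame of caddy between -0.013 and 0.013 m and z of board_low in the frame of caddy below 0.024 m and angle between board_low's own z axis and vertical below 0.1 rad and (contact force between the fingers and board_low above 1 N or contact force between the fingers and board_mid above 1 N or contact force between the fingers and board_top above 1 N)), for 0.1 s.
At the end, for the whole second after the job is handed in: all three boards lie stacked flat (6 degrees) on the caddy floor (heights within 6 mm), in line with it within 10 degrees, plain ends within 22 mm of the tall wall and 13 mm of the middle line, tabs at the low end, released and at rest (x of board_low in the frame of caddy between -0.06 and -0.03 m and y of board_low in the frame of caddy between -0.013 and 0.013 m and z of board_low in the frame of caddy below 0.022 m and angle between each of board_low, board_mid, board_top's own z axis and vertical below 0.1 rad and angle between the x axis of each of board_low, board_mid, board_top and the x axis of caddy, either way round below 0.18 rad and linear speed of each of board_low, board_mid, board_top below 0.02 m/s and x of board_mid in the frame of caddy between -0.06 and -0.03 m and y of board_mid in the frame of caddy between -0.013 and 0.013 m and z of board_mid in the frame of caddy below 0.03 m and x of board_top in the frame of caddy between -0.06 and -0.03 m and y of board_top in the frame of caddy between -0.013 and 0.013 m and z of board_top in the frame of caddy below 0.038 m); the robot touches nothing.
It also fails if it takes over 40 s, if anything falls off the work surface, if the arm or the gripper's body presses on something with over 40 N, if the wrist force passes 120 N, or if a joint passes its speed limit or range.

### The arm

A 6-joint arm with a two-finger parallel gripper is mounted at the origin on the work surface. World frame = base frame: x ahead of the robot, y to its left, z up, the work surface at z = 0. Lengths are in m, angles in rad, forces in N, time in s.
With the tool pointing down it reaches from about 0.375 to 0.9 m from the base axis. Payload 3.1 kg.
Tool frame: the origin (TCP) lies on the centre line of the jaws, within the pads' length; the fingertips stand 25 mm ahead of it and the grasp point (between the pads) lies 6 mm ahead of it (arm.tip_reach is the distance from the TCP to the fingertips, in m); z points along the fingers, y is the line along which they close (so a half turn about z gives the same grasp; the last joint's range is limited). The gripper opens to 85 mm and grips with 20 to 120 N. Pads are 22 mm wide; open, the fingers measure 114 mm over their backs; the gripper's body (76 mm by 85 mm) begins 54 mm behind the grasp point. The pads swing forward as they close: fully open they stand 13 mm farther back than shut.
Start: joints at [-1.496, 0.527, 1.433, -0, 1.181, -0.178], TCP at [0.156, -0.605, 0.256] pointing down, gripper open.
Joint ranges: [-3.08, 3.08], [-0.75, 2.2], [0.22, 2.44], [-1.43, 4.57], [0, 2.65], [-2.85, 2.85]. Speed limits (rad/s): [2.79, 2.79, 3.14, 3.14, 3.14, 3.14].

### API

Orientations are given as [roll, pitch, yaw] about the fixed x, y, z axes, in that order (R = Rz(yaw) Ry(pitch) Rx(roll)).
In Python, from rig import arm, vision, job, nets gives the robot as it stands.
- The arm moves only by the shell command python3 -m handwheel 'ROWS'. ROWS is JSON, a list of rows, each a list of 3 entries, a list of its own where there are three numbers: the opening, from 0 (shut) to 1 (fully open), then the shift along the tool's x, y, z in mm, then the turn, a rotation vector about the tool's x, y, z in rad. In form: [[claw, [tx, ty, tz], [wx, wy, wz]], ...]. A call has 1 to 12 rows; each row shifts and turns the commanded pose from where the row before left it, along the tool's axes as they then stand; what a row does not reach is not made up. A row lasts 1/10 s, in which the tool goes at most 50 mm and 8.59 degrees, less where a joint would pass 70% of its speed; a pose out of reach is approached as far as the arm can. A call is refused whole if a number of a shift passes 50 or a number of a turn 0.15, either way. A call with a gripper value outside its range is refused whole. The fingers move at their own pace and stop on an object; the grip force is fixed at half the most. Time passes only in rows, so rows that do not move let the fingers close. It gives the time, the measured TCP pose, the force, the opening and the grip force at its end, in the units of the state.
- arm.read_state(): the state, without advancing time (a new reading comes with each control period).
- vision.camera(name): name is "side" or "top"; returns the picture (384x512x3 uint8, red, green, blue); there is no depth.
- vision.get_calibration(name): a dict with "intrinsics" (3x3 intrinsics, pixels), "extrinsics" (4x4, takes a point from camera to world coordinates). Camera axes: x right, y up, looking along -z (the intrinsics and any distortion apply to the point x, -y, -z); pixel columns grow to the right and rows downward; lengths in m; the calibration is good to about 2 mm. A picture is of the moment at which its call begins. get_calibration takes no time and is no camera call.
- job.finish_job(): hands the job in; it is judged then, once.
Trained networks look in the newest picture that a camera, given by its name, has taken for a name from the list of things; names that differ only in an ending like _2 or _b are one class to them, and where a whole thing is asked for, a point or a joint stands for the part that bears it (a point fixed in the world has none). Each returns a list of dicts, best first, with "conf" (0 to 1); they miss things now and then, are a little off and sometimes report something else, mostly with a low value. They report only what shows in the picture. A call takes as long as a camera call.
- nets.recognise(camera, query): "uv" ([column, row] in pixels, amid what is visible of it).
- nets.landmark_of(camera, query): "uv" ([column, row] in pixels: a listed point, or the origin of a listed thing).
The state is a dict: "time_s": time; "joint_positions": joint angles; "joint_velocities": joint speeds; "effort": joint torques, N m; "eef_pos": TCP position; "ee_rot": TCP orientation; "contact_force": force on the tool from outside, world axes, zero at the start; "ft_torque": the same for the moment, N m; "width": finger opening in m; "finger_force": force on a finger pad.
Only numpy, scipy, OpenCV 4.12 (cv2) and the standard library are available. Lean on these libraries where they do the work, as an engineer would, in place of code of your own. Each camera call takes 0.05 s, during which the arm holds its last target. There are 200 camera calls.

## Working session

There is one attempt and no reset: what is moved stays moved. The work goes in short steps, Python scripts to look and compute and a shell command to move; the robot and the scene stay as the last step left them, time stands still between calls to the robot, and variables do not carry over. Pictures are saved under pics/ and viewed, at most 10 in all, crops included, and the job is handed in when it is done.

```bash
ls; mkdir -p pics
cat > h.py <<'E'
import numpy as np,cv2
from rig import arm,vision,job,nets
def ray(cam,uv):
    c=vision.get_calibration(cam);K=np.array(c['intrinsics']);E=np.array(c['extrinsics'])
    p=np.linalg.inv(K)@[uv[0],uv[1],1];d=E[:3,:3]@[p[0],-p[1],-p[2]]
    return E[:3,3],d/np.linalg.norm(d)
def tri(a,b):
    (o1,d1),(o2,d2)=ray('top',a),ray('side',b)
    t=np.linalg.lstsq(np.c_[d1,-d2],o2-o1,rcond=None)[0]
    p,q=o1+t[0]*d1,o2+t[1]*d2
    return (p+q)/2,np.linalg.norm(p-q)
def onz(cam,uv,z):
    o,d=ray(cam,uv);return o+d*(z-o[2])/d[2]
def proj(cam,P):
    c=vision.get_calibration(cam);K=np.array(c['intrinsics']);E=np.array(c['extrinsics'])
    p=E[:3,:3].T@(np.array(P)-E[:3,3]);p=K@[p[0],-p[1],-p[2]];return p[:2]/p[2]
def save(cam,n,box=None,s=1):
    im=vision.camera(cam)[:,:,::-1]
    if box: im=im[box[1]:box[3],box[0]:box[2]]
    cv2.imwrite('pics/'+n,cv2.resize(im,None,fx=s,fy=s,interpolation=cv2.INTER_CUBIC))
E
python3 - <<'E'
from h import *
np.set_printoptions(precision=4,suppress=True)
save('top','t0.png');save('side','s0.png')
D={}
for q in ['caddy','board_low','board_mid','board_top']:
    for c in ['top','side']:
        r=nets.landmark_of(c,q);print(q,c,[(np.round(x['uv'],1),round(x['conf'],2)) for x in r[:3]], [(np.round(x['uv'],1),round(x['conf'],2)) for x in nets.recognise(c,q)[:2]])
        if r:D[q,c]=r[0]['uv']
    if (q,'top') in D and (q,'side') in D: print(q,tri(D[q,'top'],D[q,'side']))
for c in ['top','side']: print(c,vision.get_calibration(c)['extrinsics'])
print(arm.read_state())
E
```

```text
pics
caddy top [(array([165.3, 183.8]), 0.82)] [(array([163.4, 179.4]), 0.58)]
caddy side [(array([264.2, 154.5]), 0.62)] [(array([261.2, 148.5]), 0.86)]
caddy (array([ 0.5759,  0.1802, -0.005 ]), np.float64(0.007638925933804272))
board_low top [] []
board_low side [(array([259.7, 297.1]), 0.83)] [(array([290.3, 302.7]), 0.59)]
board_mid top [] [(array([370.7, 197.8]), 0.46)]
board_mid side [(array([253.6, 295.4]), 0.71)] [(array([293. , 296.9]), 0.6)]
board_top top [(array([387.2, 201. ]), 0.92)] [(array([377.8, 170.9]), 0.79)]
board_top side [(array([257.8, 290.8]), 0.75)] [(array([291.7, 280.7]), 0.6), (array([258.5, 149.8]), 0.26)]
board_top (array([ 0.525 , -0.2242,  0.0289]), np.float64(0.0023775385516399848))
top [[-0.0244  0.9842 -0.1753  0.4261]
 [-0.9997 -0.0245  0.002   0.009 ]
 [-0.0023  0.1753  0.9845  0.6965]
 [ 0.      0.      0.      1.    ]]
side [[ 0.9971  0.031  -0.0693  0.4858]
 [-0.074   0.5997 -0.7968 -0.5268]
 [ 0.0168  0.7997  0.6002  0.4316]
 [ 0.      0.      0.      1.    ]]
{'time_s': 0.9, 'joint_positions': array([-1.4965,  0.5275,  1.4327,  0.    ,  1.1814, -0.1785]), 'joint_velocities': array([ 0.0032, -0.    , -0.0003,  0.0023,  0.0004,  0.0007]), 'effort': array([  0.0009, -44.2299, -17.8424,  -0.0003,   0.0006,   0.    ]), 'eef_pos': array([ 0.1563, -0.6051,  0.2563]), 'ee_rot': array([ 3.1416, -0.    ,  0.2528]), 'contact_force': array([-1.0282,  0.6478, -1.512 ]), 'ft_torque': array([-0.03  , -0.0627, -0.0039]), 'finger_force': 0.0, 'width': 0.08528657723480683}
```

Run:
```python
import cv2,numpy as np
t=cv2.imread('pics/t0.png');s=cv2.imread('pics/s0.png')
z=lambda im,x,y,w,h:cv2.resize(im[y:y+h,x:x+w],None,fx=4,fy=4,interpolation=cv2.INTER_CUBIC)
a=np.vstack([np.hstack([z(t,310,110,100,75*1+25),z(t,115,130,100,100)])]);cv2.imwrite('pics/a.png',a)
b=np.hstack([z(s,225,235,100,100),z(s,205,90,100,100)]);cv2.imwrite('pics/b.png',b)
```

```text
(no output)
```

View pics/a.png

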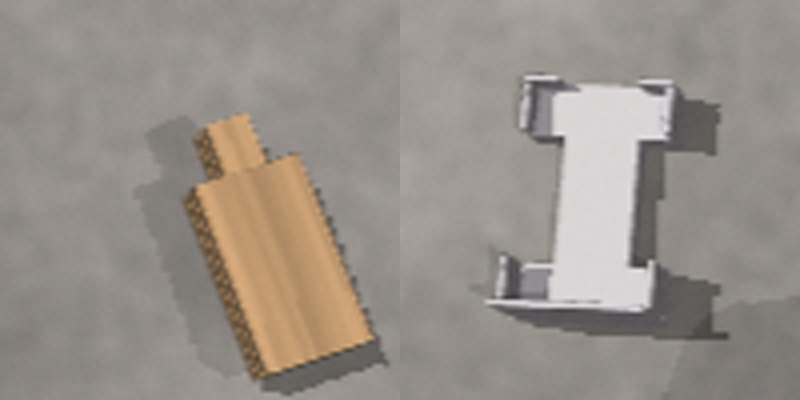

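View pics/b.png

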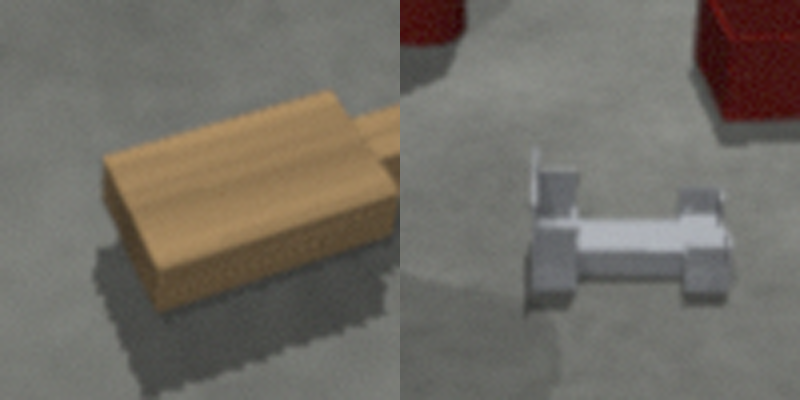

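The top picture shows the pile's top-face corners at about (375,204), (403,194), (357,157) and (385,149). The caddy's narrow floor has corners near (156,164), (175,165), (153,196) and (173,196). In the side picture the pile's top corners are at (265,302), (251,274), (324,283) and (308,258).

Run:
```python
from h import *
from scipy.optimize import least_squares
np.set_printoptions(precision=4,suppress=True)
T=[(375.5,204.5),(403.2,194.5),(357.5,157.5),(385,148.75)]
S=[(251.25,274.5),(265,301.75),(308,258),(324.5,283.25)]
for a,b in zip(T,S): print(*tri(a,b))
def fit(obs,x0):
    def w(p,q): c,s=np.cos(p[3]),np.sin(p[3]);return [p[0]+c*q[0]-s*q[1],p[1]+s*q[0]+c*q[1],p[2]+q[2]]
    f=lambda p:np.concatenate([proj(c,w(p,q))-uv for c,q,uv in obs])
    r=least_squares(f,x0,loss='soft_l1');print(r.x,np.degrees(r.x[3]));print(r.fun.reshape(-1,2).round(1).tolist());return r.x
Q=[(0,.025,.024),(0,-.025,.024),(.09,.025,.024),(.09,-.025,.024)]
fit([('top',q,u) for q,u in zip(Q,T)]+[('side',q,u) for q,u in zip(Q,S)],[.52,-.22,.016,.3])
tc=lambda x,y:((x-400)/4+115,y/4+130); sc=lambda x,y:((x-400)/4+205,y/4+90)
obs=[('top',q,tc(*u)) for q,u in [((.03,.017,.016),(566,138)),((.03,-.017,.016),(640,140)),((-.03,.017,.016),(554,265)),((-.03,-.017,.016),(631,266)),((-.055,.034,.054),(487,302)),((-.055,-.034,.054),(652,309)),((.055,.034,.030),(524,76)),((.055,-.034,.03),(674,84))]]
obs+=[('side',q,sc(*u)) for q,u in [((-.055,.034,.054),(536,148)),((.03,-.017,.016),(683,247)),((-.03,-.017,.016),(579,249)),((-.055,-.034,0),(531,306)),((.055,-.034,0),(727,301)),((-.03,-.034,0),(574,302)),((.03,-.034,0),(685,302))]]
fit(obs,[.57,.18,0,0])
```

```text
[ 0.5181 -0.2009  0.0351] 0.0017805139866060202
[ 0.533  -0.2495  0.0396] 0.0002858635069314881
[ 0.6041 -0.1753  0.035 ] 0.001256202660925731
[ 0.617  -0.2247  0.0389] 0.0006268190977990519
[ 0.5251 -0.2254  0.0128  0.2914] 16.69543795522501
[[0.6, -0.6], [-0.6, 0.7], [0.4, -0.7], [-1.1, -0.3], [-0.7, -0.4], [-0.5, 1.2], [-0.2, -0.6], [0.9, 0.2]]
[ 0.5753  0.1784 -0.0076 -0.0641] -3.6743568543600023
[[0.3, 0.1], [-0.1, 0.3], [0.5, -0.1], [-0.4, 0.4], [0.3, 0.9], [-1.8, 0.7], [0.8, 0.2], [0.0, -0.4], [-0.1, 1.2], [0.4, 2.5], [-0.1, 1.8], [0.7, -2.5], [0.6, -0.8], [1.1, -1.4], [0.0, -1.2]]
```

```bash
cat >> h.py <<'E'
from scipy.spatial.transform import Rotation as R
def go(pos,yaw,tilt=0):
    "shift (mm) and turn in present tool axes from measured pose to target TCP; tilt>0: plain end down"
    s=arm.read_state();A=R.from_euler('xyz',s['ee_rot'])
    B=R.from_euler('z',yaw)*R.from_euler('y',-tilt)*R.from_euler('x',np.pi)
    print('shift',(A.inv().apply(np.array(pos)-s['eef_pos'])*1e3).round(1),'turn',(A.inv()*B).as_rotvec().round(4),'F',s['contact_force'].round(1),'w',round(s['width'],4),'q6',s['joint_positions'].round(2),'t',s['time_s'])
E
python3 -m handwheel '[[1,[42,-23,-0],[0,0,0]],[1,[42,-23,0],[0,0,0]],[1,[42,-23,8],[0,0,0]],[1,[42,-23,8],[0,0,0]],[1,[42,-23,8],[0,0,0]],[1,[42,-23,8],[0,0,0]],[1,[42,-23,8],[0,0,0]],[1,[42,-23,8],[0,0,0]],[1,[42,-23,8],[0,0,0]],[1,[42,-23,8],[0,0,0]],[1,[42,-23,8],[0,0,0]],[1,[42,-23,8],[0,0,-0.0386]]]'
python3 -m handwheel '[[1,[0,0,0],[0,0,0]],[1,[0,0,0],[0,0,0]]]'
python3 -c "
from h import *
go([.5739,-.2107,.09],.2914)"
```

```text
time_s: 2.1
eef_pos: [0.5767, -0.2104, 0.1762]
ee_rot: [3.141, -0.0, 0.292]
contact_force: [1.3, -1.3, 0.8]
width: 0.086
finger_force: 0.0
time_s: 2.3
eef_pos: [0.5757, -0.2107, 0.1759]
ee_rot: [-3.141, 0.001, 0.294]
contact_force: [-0.7, -1.2, 0.2]
width: 0.0858
finger_force: 0.0
shift [-1.7 -0.5 85.9] turn [-0.0002  0.0008  0.0028] F [-0.7 -1.2  0.2] w 0.0858 q6 [-0.53  0.61  1.54 -0.    1.    0.74] t 2.3
```

```bash
python3 -m handwheel '[[1,[-2,0,35],[0,0,0]],[1,[0,0,35],[0,0,0]],[1,[0,0,20],[0,0,0]],[1,[0,0,0],[0,0,0]]]'
python3 -c "
from h import *
save('side','s1.png',(190,190,350,310),5);go([.5739,-.2107,.034],.2914)"
```

```text
time_s: 2.7
eef_pos: [0.5704, -0.2129, 0.0837]
ee_rot: [-3.137, 0.005, 0.289]
contact_force: [-0.0, 0.7, 1.0]
width: 0.0857
finger_force: 0.0
shift [ 3.  -1.9 51.5] turn [-0.002   0.0022 -0.0024] F [ 1.2 -0.1  0.6] w 0.0853 q6 [-0.54  0.74  1.59 -0.    0.81  0.74] t 2.75
```

View pics/s1.png

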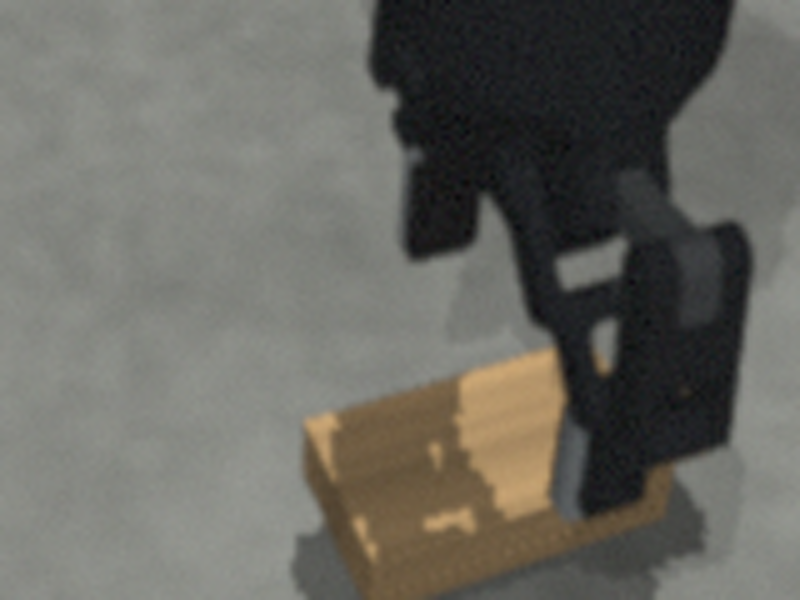

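The side view shows the open gripper straddling the pile, with the near fingertip at about (313,291) and still above the boards. I'll check that pixel against its expected projection.

```bash
python3 -c "
from h import *
print(proj('side',[.584,-.2585,.0717]))
save('top','t1.png');print(nets.landmark_of('top','board_top')[:1])"
python3 -m handwheel '[[1,[3,-2,25],[0,0,0]],[1,[0,0,15],[0,0,0]],[1,[0,0,11],[0,0,0]],[1,[0,0,0],[0,0,0]],[1,[0,0,0],[0,0,0]]]'
python3 -c "
from h import *
go([.5739,-.2107,.034],.2914)"
```

```text
[308.64053397 289.77554409]
[{'uv': [389.4, 197.9], 'conf': 0.78}]
time_s: 3.35
eef_pos: [0.5758, -0.2098, 0.0355]
ee_rot: [3.141, -0.0, 0.291]
contact_force: [0.2, 1.1, -0.6]
width: 0.0852
finger_force: 0.0
shift [-2.1  0.3  1.5] turn [ 0.0002 -0.0001 -0.0001] F [ 0.2  1.1 -0.6] w 0.0852 q6 [-0.53  0.82  1.6  -0.    0.72  0.75] t 3.35
```

```bash
python3 -m handwheel '[[1,[-2,0,2],[0,0,0]],[0.4,[0,0,0],[0,0,0]],[0.2,[0,0,0],[0,0,0]],[0,[0,0,0],[0,0,0]],[0,[0,0,0],[0,0,0]],[0,[0,0,0],[0,0,0]],[0,[0,0,0],[0,0,0]],[0,[0,0,0],[0,0,0]]]'
python3 -c "
from h import *
go([.5739,-.2107,.034],.2914)"
```

```text
time_s: 4.15
eef_pos: [0.5742, -0.2104, 0.0339]
ee_rot: [3.141, -0.001, 0.291]
contact_force: [-0.7, 0.4, 5.1]
width: 0.0493
finger_force: 63.3
shift [-0.4  0.2 -0.1] turn [ 0.0009 -0.0008  0.0001] F [-0.7  0.4  5.1] w 0.0493 q6 [-0.53  0.82  1.61 -0.    0.72  0.75] t 4.15
```

```bash
python3 -m handwheel '[[0,[0,0,-10],[0,0,0]],[0,[0,0,-25],[0,0,0]],[0,[0,0,-35],[0,0,0]],[0,[0,0,-35],[0,0,0]],[0,[0,0,-15],[0,0,0]],[0,[0,0,0],[0,0,0]],[0,[0,0,0],[0,0,0]]]'
python3 -c "
from h import *
save('side','s2.png',(190,150,350,270),5);go([.58,.178,.154],-.064)"
```

```text
time_s: 4.85
eef_pos: [0.5732, -0.2098, 0.1529]
ee_rot: [-3.141, 0.001, 0.291]
contact_force: [0.2, -0.4, -0.9]
width: 0.0492
finger_force: 62.5
shift [ 118.3 -369.2   -1.3] turn [-0.0018  0.0023  0.3554] F [ 0.2  1.8 -1.7] w 0.0493 q6 [-0.53  0.64  1.56  0.    0.95  0.75] t 4.9
```

View pics/s2.png

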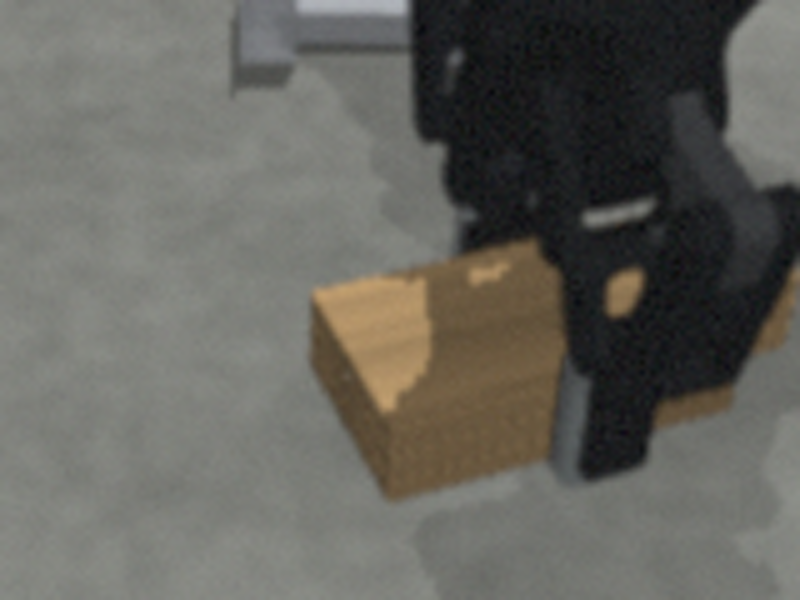

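The picture shows all three boards held flush. The plain-end corners are at full-image pixels (267.6,232.4), (268.6,249.6) and (252.4,208.4). I'll compare these with the predicted grasp and move over beside the caddy.

```bash
python3 -c "
from h import *
s=arm.read_state();T=s['eef_pos'];A=R.from_euler('xyz',s['ee_rot'])
for q in [(-.051,.025,-.006),(-.051,.025,.018),(-.051,-.025,-.006)]: print(proj('side',T+A.apply(q)))"
python3 -m handwheel '[[0,[14,-45,0],[0,0,0.03]],[0,[14,-46,0],[0,0,0.03]],[0,[13,-46,0],[0,0,0.04]],[0,[11,-46,0],[0,0,0.04]],[0,[9,-46,0],[0,0,0.04]],[0,[7,-46,0],[0,0,0.04]],[0,[5,-46,0],[0,0,0.04]],[0,[3,-46,0],[0,0,0.04]],[0,[1,-10,0],[0,0,0.04]],[0,[0,0,0],[0,0,0.015]],[0,[0,0,0],[0,0,0]],[0,[0,0,0],[0,0,0]]]'
python3 -c "
from h import *
go([.58,.178,.12],-.064,.22)"
```

```text
[267.94579414 234.36125606]
[266.87762665 249.71085077]
[251.35422493 206.54404653]
time_s: 6.1
eef_pos: [0.5878, 0.1742, 0.1524]
ee_rot: [3.141, 0.002, -0.065]
contact_force: [-0.3, 0.6, -0.6]
width: 0.0492
finger_force: 62.7
shift [-7.9 -3.3 32.4] turn [ 0.0007  0.2219 -0.0005] F [-0.3  0.6 -0.6] w 0.0492 q6 [ 0.11  0.64  1.55 -0.    0.95  1.74] t 6.1
```

Run:
```python
from h import *
from scipy.optimize import least_squares
np.set_printoptions(precision=4,suppress=True)
def fit(obs,x0,z):
    def w(p,q): c,s=np.cos(p[2]),np.sin(p[2]);return [p[0]+c*q[0]-s*q[1],p[1]+s*q[0]+c*q[1],z+q[2]]
    f=lambda p:np.concatenate([proj(c,w(p,q))-uv for c,q,uv in obs])
    r=least_squares(f,x0,loss='soft_l1');print(r.x);print(r.fun.reshape(-1,2).round(1).tolist())
T=[(375.5,204.5),(403.2,194.5),(357.5,157.5),(385,148.75)]
S=[(251.25,274.5),(265,301.75),(308,258),(324.5,283.25)]
Q=[(0,.025,.024),(0,-.025,.024),(.09,.025,.024),(.09,-.025,.024)]
fit([('top',q,u) for q,u in zip(Q,T)],[.52,-.22,.3],.016)
fit([('side',q,u) for q,u in zip(Q,S)],[.52,-.22,.3],.016)
tc=lambda x,y:((x-400)/4+115,y/4+130); sc=lambda x,y:((x-400)/4+205,y/4+90)
obs=[('top',q,tc(*u)) for q,u in [((.03,.017,.016),(566,138)),((.03,-.017,.016),(640,140)),((-.03,.017,.016),(554,265)),((-.03,-.017,.016),(631,266)),((-.055,.034,.054),(487,302)),((-.055,-.034,.054),(652,309)),((.055,.034,.030),(524,76)),((.055,-.034,.03),(674,84))]]
fit(obs,[.57,.18,0],0)
obs=[('side',q,sc(*u)) for q,u in [((-.055,.034,.054),(536,148)),((.03,-.017,.016),(683,247)),((-.03,-.017,.016),(579,249)),((-.055,-.034,0),(531,306)),((.055,-.034,0),(727,301)),((-.03,-.034,0),(574,302)),((.03,-.034,0),(685,302))]]
fit(obs,[.57,.18,0],0)
```

```text
[ 0.524  -0.2246  0.2924]
[[0.8, -0.2], [-0.3, 1.1], [0.4, -0.5], [-1.0, -0.1]]
[ 0.5248 -0.2277  0.2918]
[[-0.7, -0.6], [-0.4, 1.3], [0.2, -0.9], [1.4, 0.0]]
[ 0.5741  0.1765 -0.0532]
[[0.0, -0.3], [-0.1, -0.3], [0.6, -0.0], [-0.1, 0.2], [0.3, 1.1], [-1.3, 0.5], [0.3, -0.2], [-0.1, -1.2]]
[ 0.5734  0.1653 -0.0905]
[[-0.3, 0.6], [0.4, 2.9], [-0.7, 1.8], [-0.2, -2.5], [0.6, -0.1], [0.3, -1.2], [-0.2, -0.6]]
```

```bash
python3 -m handwheel '[[0,[-4,0,0],[0,0.05,0]],[0,[-4,-1,0],[0,0.06,0]],[0,[0,0,0],[0,0.06,0]],[0,[0,0,0],[0,0.05,0]],[0,[-5,0,24],[0,0,0]],[0,[-5,0,24],[0,0,0]],[0,[0,0,0],[0,0,0]],[0,[0,0,0],[0,0,0]]]'
python3 - <<'E'
from h import *
go([.58,.1756,.1],-.06,.22)
save('top','t3.png',(115,130,215,230),4);save('side','s3.png',(205,90,305,190),4)
cv2.imwrite('pics/c.png',np.hstack([cv2.imread('pics/t3.png'),cv2.imread('pics/s3.png')]))
E
```

```text
time_s: 6.9
eef_pos: [0.5811, 0.1759, 0.1039]
ee_rot: [3.141, -0.219, -0.065]
contact_force: [1.1, -0.5, -0.9]
width: 0.0493
finger_force: 62.6
shift [-1.9  0.3  3.6] turn [ 0.0015  0.0011 -0.005 ] F [ 1.1 -0.5 -0.9] w 0.0493 q6 [ 0.13  0.67  1.74 -0.09  0.52  1.83] t 6.9
```

View pics/c.png

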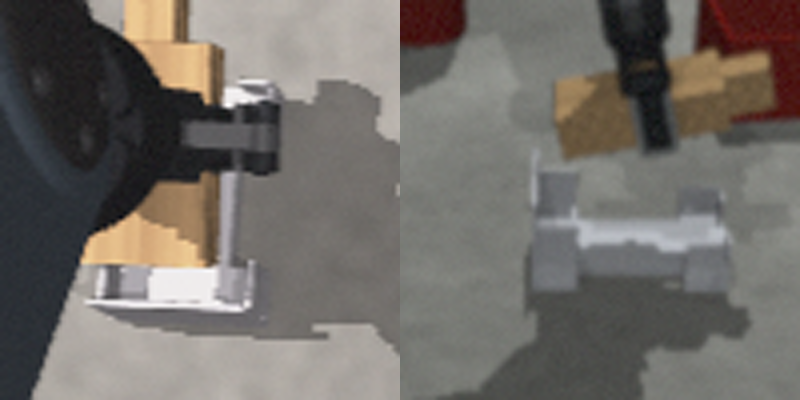

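The top crop shows the tilted pile over the caddy, with its near-side top corners at full-image (166.8,196.3) and (170.5,140.8). The side crop shows the plain-end near bottom corner at (246,129). I'll check both against the model.

```bash
python3 -c "
from h import *
s=arm.read_state();T=s['eef_pos'];A=R.from_euler('xyz',s['ee_rot'])
print(proj('top',T+A.apply((-.052,.025,-.006))),proj('top',T+A.apply((.038,.025,-.006))),'obs 166.8,196.3 170.5,140.8')
print(proj('side',T+A.apply((-.052,.025,.018))),proj('side',T+A.apply((-.052,.025,-.006))),'obs 246.2,129.2 244.2,120.8')
B=R.from_euler('z',-.058)
for c,q in [('top',(-.055,.034,.054)),('top',(-.055,-.034,.054)),('top',(.055,-.034,.03)),('side',(-.055,-.034,0)),('side',(.055,-.034,0)),('side',(-.055,-.034,.04))]: print(c,q,proj(c,B.apply(q)+[.574,.1765,0]))
print('obs top 136.8,205.3; 177,207.3; 183.5,151 side 237.8,166.5;286.8,165.3;238.3,147.3')"
```

```text
[164.84725774 197.1722444 ] [166.40890191 140.5885925 ] obs 166.8,196.3 170.5,140.8
[245.54367596 128.93766505] [243.11897535 118.80500124] obs 246.2,129.2 244.2,120.8
top (-0.055, 0.034, 0.054) [136.89432749 206.61041214]
top (-0.055, -0.034, 0.054) [176.51180056 207.91905911]
top (0.055, -0.034, 0.03) [183.54934563 149.93654488]
side (-0.055, -0.034, 0) [238.02060617 161.69715833]
side (0.055, -0.034, 0) [287.27970347 161.9682862 ]
side (-0.055, -0.034, 0.04) [237.97269376 146.06370511]
obs top 136.8,205.3; 177,207.3; 183.5,151 side 237.8,166.5;286.8,165.3;238.3,147.3
```

```bash
python3 -c "
from h import *
go([.579,.177,.062],-.06,.22)"
python3 -m handwheel '[[0,[-6,-1,20],[0,0,0]],[0,[-6,0,20],[0,0,-0.005]],[0,[0,0,0],[0,0,0]],[0,[0,0,0],[0,0,0]]]'
python3 - <<'E'
from h import *
go([.579,.177,.049],-.06,.22)
save('top','t4.png',(115,130,215,230),4);save('side','s4.png',(205,90,305,190),4)
cv2.imwrite('pics/d.png',np.hstack([cv2.imread('pics/t4.png'),cv2.imread('pics/s4.png')]))
E
```

```text
shift [-12.5  -0.3  41.5] turn [ 0.0007 -0.002  -0.0045] F [-0.6  0.  -0.8] w 0.0492 q6 [ 0.13  0.66  1.74 -0.09  0.52  1.83] t 7.0
time_s: 7.4
eef_pos: [0.5787, 0.1783, 0.0633]
ee_rot: [3.141, -0.221, -0.059]
contact_force: [0.9, -0.4, -1.5]
width: 0.0493
finger_force: 62.6
shift [-2.8  1.3 14.1] turn [ 0.0006 -0.0013  0.0014] F [ 0.9 -0.4 -1.5] w 0.0493 q6 [ 0.13  0.74  1.76 -0.1   0.43  1.85] t 7.4
```

View pics/d.png

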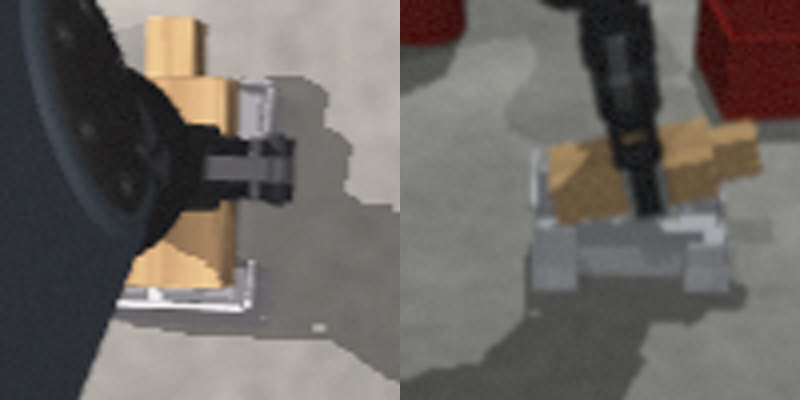

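The plain end is just inside the tall wall: its end is near (232,285) in the top crop and the wall is near row 300. The side clearance is fine and the tab points up, so I'm lowering.

```bash
python3 -m handwheel '[[0,[-1,1,8],[0,0,0]],[0,[-2,0,6],[0,0,0]],[0,[0,0,0],[0,0,0]],[0,[0,0,0],[0,0,0]],[0,[0,0,0],[0,0,0]]]'
python3 -c "
from h import *
go([.579,.177,.034],-.06,0)"
```

```text
time_s: 8.0
eef_pos: [0.5782, 0.1773, 0.0481]
ee_rot: [3.14, -0.22, -0.058]
contact_force: [-0.3, -0.4, -0.8]
width: 0.0492
finger_force: 62.7
shift [-2.3  0.2 13.9] turn [ 0.0009 -0.22    0.0015] F [-0.3 -0.4 -0.8] w 0.0492 q6 [ 0.13  0.76  1.77 -0.11  0.4   1.86] t 8.0
```

```bash
python3 -m handwheel '[[0,[0,0,3],[0,-0.055,0]],[0,[0,0,3],[0,-0.055,0]],[0,[0,0,2.5],[0,-0.055,0]],[0,[0,0,2.5],[0,-0.055,0]],[0,[0,0,0],[0,0,0]],[0,[0,0,0],[0,0,0]]]'
python3 - <<'E'
from h import *
go([.579,.177,.034],-.06,0)
save('top','t5.png',(115,130,215,230),4);save('side','s5.png',(205,90,305,190),4)
cv2.imwrite('pics/e.png',np.hstack([cv2.imread('pics/t5.png'),cv2.imread('pics/s5.png')]))
E
```

```text
time_s: 8.6
eef_pos: [0.5797, 0.1771, 0.0372]
ee_rot: [3.14, -0.001, -0.059]
contact_force: [-0.6, -0.3, -1.9]
width: 0.0491
finger_force: 62.7
shift [-0.7  0.1  3.2] turn [ 0.0011 -0.0009  0.0011] F [-0.6 -0.3 -1.9] w 0.0491 q6 [ 0.11  0.81  1.62 -0.    0.71  1.74] t 8.6
```

View pics/e.png

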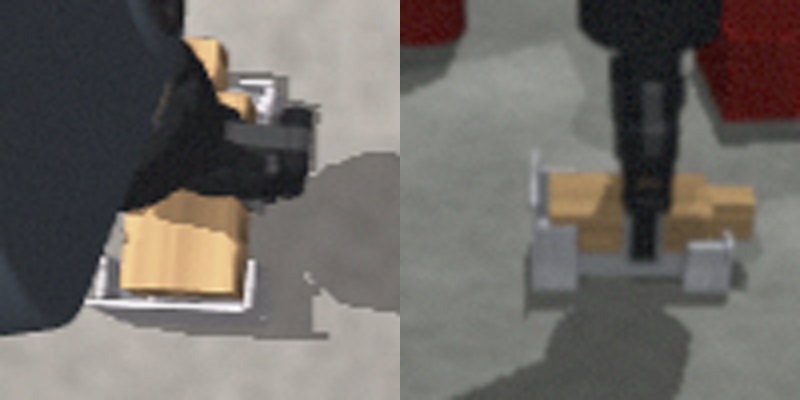

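The pile is level inside the caddy. In the top crop it spans columns 122–243, between walls at about 105 and 250. I'm lowering the last 3 mm.

```bash
python3 -m handwheel '[[0,[0,0,2],[0,0,0]],[0,[0,0,1.5],[0,0,0]],[0,[0,0,0],[0,0,0]],[0,[0,0,0],[0,0,0]],[0,[0,0,0],[0,0,0]]]'
```

```text
time_s: 9.2
eef_pos: [0.5793, 0.1772, 0.0339]
ee_rot: [3.14, 0.001, -0.059]
contact_force: [-2.7, 0.7, 1.7]
width: 0.0496
finger_force: 63.1
```

```bash
python3 -m handwheel '[[0,[0,0,1],[0,0,0]],[0,[0,0,0],[0,0,0]],[0,[0,0,0],[0,0,0]]]'
```

```text
time_s: 9.5
eef_pos: [0.5793, 0.1772, 0.0339]
ee_rot: [3.14, 0.0, -0.059]
contact_force: [-3.6, -0.0, 9.6]
width: 0.0495
finger_force: 63.9
```

Contact with the floor is clear. I'll release and withdraw straight up.

```bash
python3 -m handwheel '[[0.3,[0,0,0],[0,0,0]],[0.6,[0,0,0],[0,0,0]],[0.8,[0,0,0],[0,0,0]],[1,[0,0,0],[0,0,0]],[1,[0,0,0],[0,0,0]],[1,[0,0,-10],[0,0,0]],[1,[0,0,-25],[0,0,0]],[1,[0,0,-40],[0,0,0]],[1,[0,0,-50],[0,0,0]],[1,[0,0,-40],[0,0,0]],[1,[0,0,0],[0,0,0]]]'
python3 -m handwheel '[[1,[-25,45,0],[0,0,0]],[1,[-25,40,0],[0,0,0]],[1,[-25,40,0],[0,0,0]],[1,[-25,40,0],[0,0,0]],[1,[0,0,0],[0,0,0]],[1,[0,0,0],[0,0,0]]]'
python3 - <<'E'
from h import *
save('top','t6.png',(115,130,215,230),4);save('side','s6.png',(205,90,305,190),4)
cv2.imwrite('pics/f.png',np.hstack([cv2.imread('pics/t6.png'),cv2.imread('pics/s6.png')]))
E
```

```text
time_s: 10.6
eef_pos: [0.5838, 0.1779, 0.2051]
ee_rot: [-3.14, -0.014, -0.058]
contact_force: [0.4, -0.2, 0.2]
width: 0.0853
finger_force: 0.0
time_s: 11.2
eef_pos: [0.4706, 0.019, 0.198]
ee_rot: [3.141, 0.0, -0.061]
contact_force: [0.7, 0.2, -0.2]
width: 0.0853
finger_force: 0.0
```

View pics/f.png

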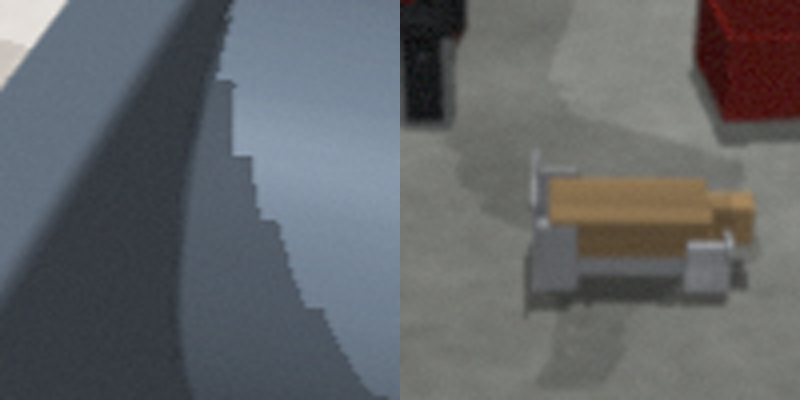

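The side crop shows the pile lying flat and stacked in the caddy, spanning columns 548–712. The tabs are out at the low end near (735,215), and the arm is clear.

```bash
python3 -c "
from rig import job
print(job.finish_job())"
```

```text
the job is handed in; nothing more can be done
None
```

I tipped the pile into the caddy, laid it flat while still held, released it and handed the job in at about 11 s; the last side picture shows the boards flat and stacked with tabs out at the low end, but the arm hid the top view and no verdict came back.

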